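# Wedge the spring clip off a gear-train axle

### The job

The axle of the wooden gear-train model is to come out later, so take off the spring clip that holds it: pick up the wedge by its wooden handle and slide it gently along the top of the axle's square head and under the clip, until the clip has ridden up and you feel the handle's brass front just meet it, without forcing anything (push with no more than about 12 N) and without the fingers touching the clip while it is on the axle. Then lift the clip off and leave both clip and wedge lying in the grey parts tray (the clip may stay on the wedge); do not disturb the mug, the tape roll or the wood offcut.

Things in the scene. Friction and masses are not known exactly. Their poses are not given: they have to be found in the camera images.
- stand: Fixed gear-train model. Origin on the bench right under the clip's start, z up; x level along the axle, free end to gears: the way to push. Along x (mm): board -55 to 135, square axle head -39 to -6, round neck -6 to 31, bearing block 31 to 87 (below the head's top), gears (102 high) from 92. Two cheek rails flush with the head's top, 34 apart, carry two keeper posts standing 28 mm up, 34 apart.
- axle_head (a point): Centre of the flat top of the axle's square aluminium head (24 mm wide, 33 mm long along x), where the wedge's nose lands and slides: 74 mm above the bench, 22.5 mm before the clip's middle. Axes as the stand's.
- clip: Loose dark steel spring clip, about 54 g, 43 wide, 38 tall. Origin: centre of its bridge (10 mm along x, 29 along y, 4 thick), 80.5 above the bench when seated, axes then as the stand's. Sprung legs grip the neck; lifting takes about 3 N. Pushed along +x it first slides 1 to 24 mm (differs each time, not measured) until its ears meet the keeper posts; then it climbs. Raised 15 mm it is free.
- clip_tunnel (a point): Middle of the tunnel under the seated clip's bridge, 4.5 mm high above the head's top, 18.5 mm wide between two runners that reach from 33 mm before the clip's middle to 15 mm past it. Open along x: the wedge's nose goes in here, sliding on the head. The point moves with the clip, 4.25 mm under its origin.
- wedge_grip (a point): Centre of the wedge's wooden handle (74 mm long, 20 mm wide, 32 mm tall), half-way up: 16 mm above the flat underside. x points to the nose, z up.
- wedge: The wedge tool, 157 mm long, 120 to 210 g; origin under the handle's centre, x to the nose, flat underside at z = 0. Steel part 14 mm wide; nose tip at x = 120 mm, 2.5 mm thick; the top rises at 22 degrees to 19.5 mm at x = 78 mm, is level from 78 to 37 mm, where the handle begins with a brass ferrule 27 mm wide, 6 mm long. Pushing it under the clip takes 4 to 10 N.
- wedge_tip (a point): Middle of the lower edge of the wedge's nose. When the handle meets the clip's runners this point is 50 mm past the clip's middle; the clip then sits on the wedge's level top, raised 15 mm, and comes away with it when the wedge is lifted. Pushing on from there only jams the clip against the keeper posts: the force rises at once.
- tray: Fixed grey open parts tray, 230 (x) by 140 (y) mm outside, 22 mm high, walls 4 mm thick; origin under its centre, long side along x.
- mug: Loose white mug, 76 mm across, 90 mm tall; origin under its centre. Leave alone.
- tape: Loose roll of tape lying flat, 90 mm across, 24 mm high; origin under its centre. Leave alone.
- offcut: Loose wood offcut 90 x 50 x 30 mm; origin under its centre. Leave alone.
Not all that is in view belongs to the job. Leave any red look-alike of the clip alone. Several things look just like the wedge: the one meant starts farthest to the robot's right.

How it is judged:
By the outcome, as a careful person would: the job done as asked, in the order asked, and still so for the second after the job is handed in, with the robot touching nothing.
It also fails if it takes over 64 s, if anything falls off the work surface, if the arm or the gripper's body presses on something with over 40 N, if the wrist force passes 120 N, or if a joint passes its speed limit or range.

### The arm

A 6-joint arm with a two-finger parallel gripper is mounted at the origin on the work surface. World frame = base frame: x ahead of the robot, y to its left, z up, the work surface at z = 0. Lengths are in m, angles in rad, forces in N, time in s.
With the tool pointing down it reaches from about 0.375 to 0.9 m from the base axis. Payload 3.1 kg.
Tool frame: the origin (TCP) lies at the very end of the fingers, on their centre line; the grasp point (between the pads) lies 19 mm behind it (manip.tcp_to_grasp is the distance from the TCP to the grasp point, in m); z points along the fingers, y is the line along which they close (so a half turn about z gives the same grasp; the last joint's range is limited). The gripper opens to 85 mm and grips with 20 to 120 N. Pads are 22 mm wide; open, the fingers measure 114 mm over their backs; the gripper's body (76 mm by 85 mm) begins 54 mm behind the grasp point. The pads swing forward as they close: fully open they stand 13 mm farther back than shut.
Start: joints at [-1.284, 0.527, 1.433, -0, 1.181, -0.178], TCP at [0.28, -0.559, 0.197] pointing down, gripper open.
Joint ranges: [-3.08, 3.08], [-0.75, 2.2], [0.22, 2.44], [-1.43, 4.57], [0, 2.65], [-2.85, 2.85]. Speed limits (rad/s): [2.79, 2.79, 3.14, 3.14, 3.14, 3.14].

### API

Orientations are given as a unit quaternion [x, y, z, w].
In Python, from station import manip gives the robot as it stands. The module is installed in compiled form; this text tells all that it offers.
- The arm moves only by the tool step_arm, never from a script. Its argument "commands" is one flat list of numbers, 6 for each row, row after row: the shift along the tool's x, y, z in m, then the turn, a rotation vector about the tool's x, y, z in degrees. A call has exactly 10 rows; each row is the pose to reach, as a shift and turn from the pose commanded when the call began, along the tool's axes at that moment; what a row does not reach only later rows make up. A row lasts 1/10 s, in which the tool goes at most 50 mm and 8.59 degrees, less where a joint would pass 70% of its speed; a pose out of reach is approached as far as the arm can. A call with a gripper value outside its range is refused whole. "jaw" is the opening in per cent of the stroke, from 0 (shut) to 100 (fully open), set as the call begins (left out, the last holds). The fingers move at their own pace and stop on an object; "grip_force" is the grip in N (left out, the last holds). Time passes only in rows, so rows that repeat a pose let the fingers close, or fill a call up. It gives the time, the measured TCP pose, the force, the opening and the grip force at its end, in the units of the state.
- manip.sense(): the state, without advancing time (a new reading comes with each control period).
- manip.snapshot(name): name is "scene" or "top" or "wrist"; returns a dict with "pixels" (384x512x3 uint8, blue, green, red), "fx", "fy", "cx", "cy" (pixels), "R" (3x3) and "t" (3): a world point X has camera coordinates R X + t; the wrist camera has in their place "mount" (4x4, takes a point from camera to tool coordinates, whose origin is the TCP and whose axes are the flange's). Camera axes: x right, y down, z forward; pixel columns grow to the right and rows downward; lengths in m; the calibration is good to about 2 mm. A picture is of the moment at which its call begins: read the wrist's pose just before it. There is no depth.
- manip.sign_off(): hands the job in; it is judged then, once.
The state is a dict: "t": time; "q": joint angles; "qd": joint speeds; "tau": joint torques, N m; "tcp_pos": TCP position; "tool_rot": TCP orientation; "force": force on the tool from outside, world axes, zero at the start; "ft_torque": the same for the moment, N m; "finger_gap": opening from 0.0 (shut) to 1.0 (fully open); "gripper_force": force on a finger pad.
Only numpy, scipy, OpenCV 4.12 (cv2) and the standard library are available. Lean on these libraries where they do the work, as an engineer would, in place of code of your own. Each camera call takes 0.05 s, during which the arm holds its last target. There are 200 camera calls.

## Working session

There is one attempt and no reset: what is moved stays moved. The work goes in short steps, Python scripts to look and compute and a tool call to move; the robot and the scene stay as the last step left them, time stands still between calls to the robot, and variables do not carry over. Pictures are saved under pics/ and viewed, at most 10 in all, crops included, and the job is handed in when it is done.

Besides the shell and the picture viewer there is one more tool, called by a JSON object that holds its "api" and its "payload". step_arm: Moves the arm, as the interface text tells. Its arguments: {"type":"object","properties":{"commands":{"type":"array","items":{"type":"number"}},"jaw":{"type":"number"},"grip_force":{"type":"number"}},"required":["commands"]}

```bash
mkdir -p pics; cat > h.py <<'E'
import numpy as np, cv2
from scipy.spatial.transform import Rotation as Rn
from station import manip
def snap(n,f):
    s=manip.sense(); d=manip.snapshot(n); cv2.imwrite('pics/%s.png'%f,d['pixels'])
    c={k:np.array(d[k]).tolist() for k in d if k!='pixels'}; c['p']=list(s['tcp_pos']); c['r']=list(s['tool_rot'])
    import json; json.dump(c,open('pics/%s.json'%f,'w')); return d
def load(f):
    import json; c=json.load(open('pics/%s.json'%f))
    if 'mount' in c:
        M=np.array(c['mount']); T=np.eye(4); T[:3,:3]=Rn.from_quat(c['r']).as_matrix(); T[:3,3]=c['p']
        W=np.linalg.inv(T@M); c['R']=W[:3,:3]; c['t']=W[:3,3]
    c['R']=np.array(c['R']); c['t']=np.array(c['t']); return c
def proj(c,X):
    X=np.atleast_2d(X)@c['R'].T+c['t']; return np.c_[c['fx']*X[:,0]/X[:,2]+c['cx'],c['fy']*X[:,1]/X[:,2]+c['cy']]
def ray(c,u,z):
    d=c['R'].T@np.array([(u[0]-c['cx'])/c['fx'],(u[1]-c['cy'])/c['fy'],1]); o=-c['R'].T@c['t']
    return o+d*(z-o[2])/d[2]
E
python3 - <<'E'
from h import *
a=snap('top','top'); b=snap('scene','scene'); 
im=cv2.resize(a['pixels'],(800,600),interpolation=cv2.INTER_CUBIC);cv2.imwrite('pics/top2.png',im)
im=cv2.resize(b['pixels'],(800,600),interpolation=cv2.INTER_CUBIC);cv2.imwrite('pics/scene2.png',im)
for f in('top','scene'):
    c=load(f);print(c['fx'],c['cx'],c['cy'],-c['R'].T@c['t'],c['R'])
print(manip.sense(),manip.tcp_to_grasp)
E
```

```text
400.318043768362 252.99718483864018 196.24034286102096 [0.41178929 0.06395041 1.30690679] [[-0.00359311 -0.99996872  0.00704582]
 [-0.99074199  0.00260358 -0.13573328]
 [ 0.13571069 -0.0074683  -0.99072036]]
442.20649663513666 255.60926248970947 195.48935349279571 [1.12470018 0.15173695 0.9707945 ] [[-0.13507159  0.99080586 -0.0077083 ]
 [ 0.84464511  0.11107211 -0.52367702]
 [-0.51800609 -0.07724467 -0.85188201]]
{'t': 0.1, 'q': array([-1.28450416e+00,  5.28352118e-01,  1.43380116e+00, -2.82061387e-05,
        1.18138126e+00, -1.78487729e-01]), 'qd': array([ 0.00040894, -0.00115792, -0.00324797,  0.00223321, -0.00051432,
        0.00103689]), 'tau': array([-1.80542511e-04, -4.43305993e+01, -1.78586125e+01, -1.68026068e-04,
        3.85581516e-03, -1.28875308e-05]), 'tcp_pos': array([ 0.27996072, -0.55798795,  0.1963359 ]), 'tool_rot': array([ 9.73117066e-01,  2.30308995e-01, -6.53336600e-05, -9.68829716e-04]), 'force': array([ 0.12984909, -1.03681666,  0.01782994]), 'ft_torque': array([ 0.05696535, -0.05367797,  0.00803087]), 'gripper_force': 0.0, 'finger_gap': 1.0023714587634227} 0.0187
```

View pics/top2.png

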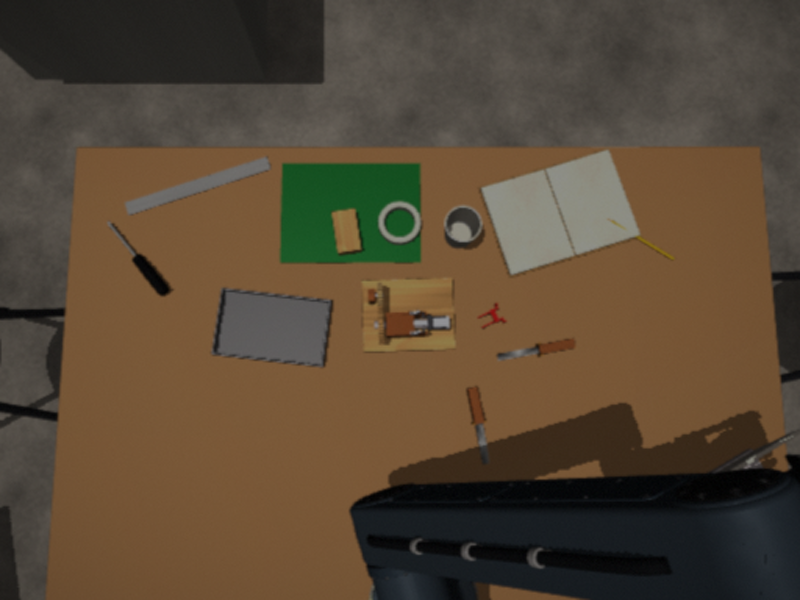

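View pics/scene2.png

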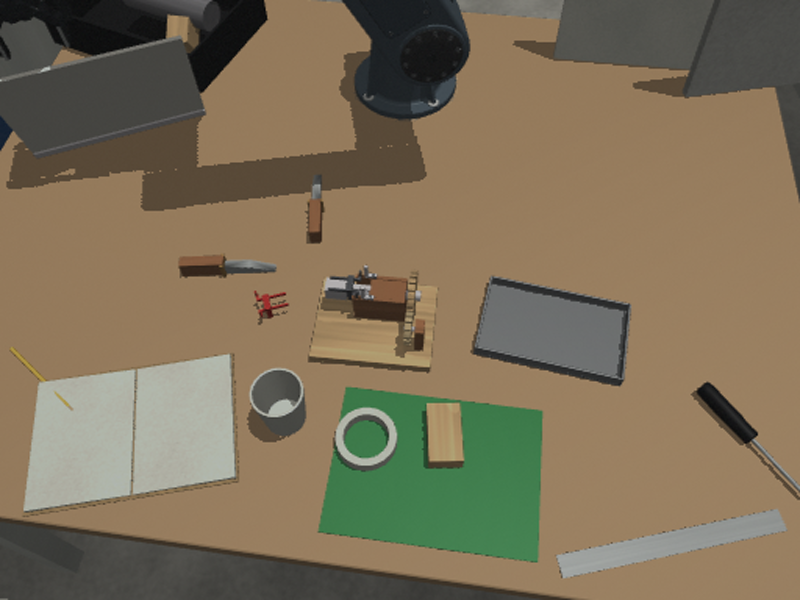

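The top view shows the stand at (408,315) and the tray at (272,327). Wedges are at (537,349) and (478,425), the red decoy is at (492,316), and the mug, tape and offcut are above. I'll enlarge this and check the wrist view for any hidden wedge.

```bash
python3 - <<'E'
from h import *
t=cv2.imread('pics/top.png')[172:235,225:375]; cv2.imwrite('pics/tc.png',cv2.resize(t,None,fx=5.3,fy=5.3,interpolation=cv2.INTER_CUBIC))
s=cv2.imread('pics/scene.png')[155:245,105:285]; S=cv2.resize(s,None,fx=4.4,fy=4.4,interpolation=cv2.INTER_CUBIC)
T=cv2.imread('pics/tc.png'); o=np.zeros((600,800,3),np.uint8); 
o[:T.shape[0]-34,:795]=T[:-34]; S=S[:300];o[300:300+S.shape[0],:792]=S; cv2.imwrite('pics/comp.png',o); print(T.shape,S.shape)
w=snap('wrist','w0')
c=load('w0'); print(c['mount'],c['fx'])
for u in [(0,0),(511,0),(0,383),(511,383)]: print(ray(c,u,0))
E
```

```text
(334, 795, 3) (300, 792, 3)
[[0.00015878557072852276, -0.9609578397990438, -0.2766947865715874, 0.0702986083827147], [0.9999999215854231, 0.00025296822238969873, -0.0003046903748798838, 0.0002320318351195505], [0.00036278959275572734, -0.276694716494248, 0.960957804613646, -0.17663571940086992], [0.0, 0.0, 0.0, 1.0]] 293.2702325915523
[ 0.32042955 -0.22302346  0.        ]
[ 0.57508279 -0.73157435  0.        ]
[-0.22648331 -0.35184994  0.        ]
[ 0.14822351 -1.09396667  0.        ]
```

View pics/comp.png

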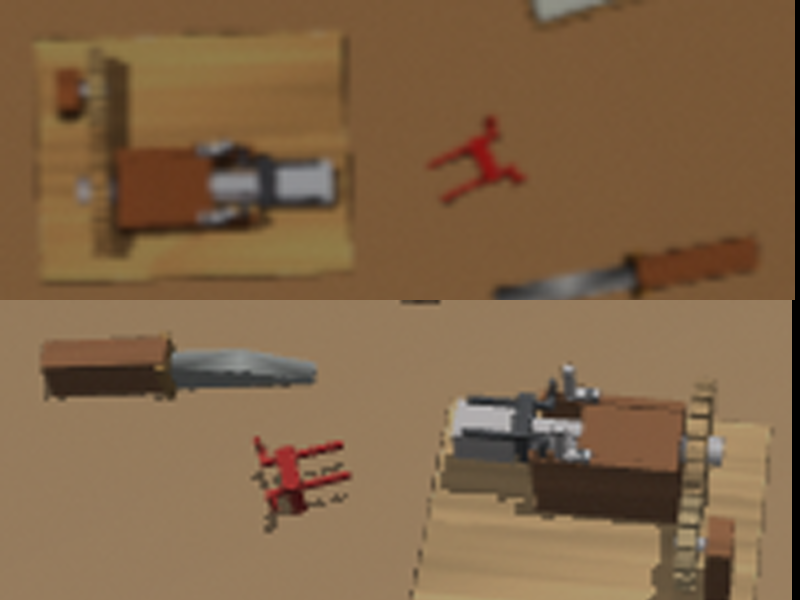

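View pics/w0.png

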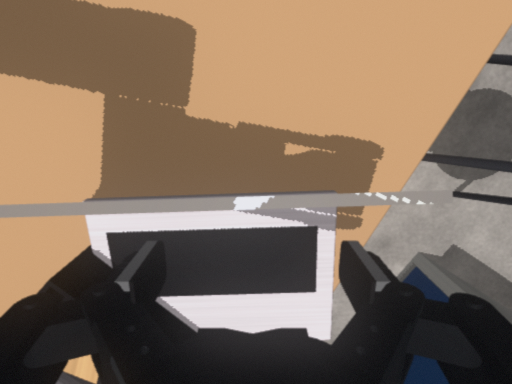

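The crops show the wedge handle clearly: top crop (635,270)-(758,248), scene crop top face (45,342)-(172,362). The head end is at (335,182). The wrist view shows an open laptop around the gripper. I'll compute rough poses, then rise.

```bash
python3 - <<'E'
from h import *
t=load('top'); s=load('scene')
T=lambda x,y:(225+x/5.3,172+y/5.3)
S=lambda x,y:(105+x/4.4,155+(y-300)/4.4)
print('wedge top', [ray(t,T(*u),.032)[:2].round(4) for u in [(758,248),(637,272)]])
print('wedge scene', [ray(s,S(*u),.032)[:2].round(4) for u in [(43,355),(170,350)]])
print('tip', ray(t,T(497,294),.002),ray(s,S(315,373),.002))
print('head end',ray(t,T(335,182),.074)[:2],ray(s,S(453,416),.074)[:2])
print('clip', ray(t,T(267,182),.082)[:2],ray(s,S(522,420),.082)[:2])
print('block',[ray(t,T(*u),.07)[:2] for u in[(117,190),(212,190)]])
print('board',[ray(t,T(*u),.015)[:2] for u in[(35,40),(347,33),(353,270),(42,280)]])
print('tray',[ray(t,(u[0]/1.5625,u[1]/1.5625),.022)[:2] for u in[(222,290),(332,299),(324,366),(213,355)]])
print('tray sc',[ray(s,(u[0]/1.5625,u[1]/1.5625),.022)[:2] for u in[(492,279),(630,304),(622,382),(475,351)]])
print('laptop', ray(t,(760/1.5625,445/1.5625),.2),ray(s,(205/1.5625,112/1.5625),0),ray(s,(35/1.5625,155/1.5625),0))
E
```

```text
wedge top [array([ 0.5127, -0.3131]), array([ 0.4985, -0.2395])]
wedge scene [array([ 0.5169, -0.3081]), array([ 0.5037, -0.2345])]
tip [ 0.48723564 -0.15989892  0.002     ] [ 0.48899143 -0.15496693  0.002     ]
head end [ 0.54878937 -0.05438065] [ 0.55455215 -0.04987516]
clip [ 0.54801143 -0.01408223] [ 0.55730336 -0.01014087]
block [array([0.54487714, 0.0731508 ]), array([0.54471925, 0.01746271])]
board [array([0.64411986, 0.1240761 ]), array([ 0.64806824, -0.06891541]), array([ 0.50136995, -0.0701823 ]), array([0.49587209, 0.11927629])]
tray [array([0.6235965 , 0.41409573]), array([0.60411747, 0.18560153]), array([0.46561505, 0.20054755]), array([0.48880686, 0.42791124])]
tray sc [array([0.47713094, 0.21018294]), array([0.49666245, 0.43326969]), array([0.63807659, 0.41616502]), array([0.61449633, 0.19290914])]
laptop [ 0.31863308 -0.57834572  0.2       ] [ 0.13540918 -0.3827412   0.        ] [ 0.29030027 -0.67375403  0.        ]
```

{"api": "step_arm", "payload": {"commands": [0, 0, -0.03, 0, 0, 0, 0, 0, -0.06, 0, 0, 0, 0, 0, -0.09, 0, 0, 0, 0, 0, -0.12, 0, 0, 0, 0, 0, -0.14, 0, 0, 0, 0, 0, -0.15, 0, 0, 0, 0, 0, -0.15, 0, 0, 0, 0, 0, -0.15, 0, 0, 0, 0, 0, -0.15, 0, 0, 0, 0, 0, -0.15, 0, 0, 0]}}

```text
t: 1.15
tcp_pos: [0.28, -0.558, 0.3456]
tool_rot: [0.973, 0.23, -0.0, -0.002]
force: [-0.9, -0.2, -0.3]
finger_gap: 1.0
gripper_force: 0.0
```

{"api": "step_arm", "payload": {"commands": [0.033, -0.015, 0.0, 0, 0, -7.4, 0.066, -0.03, 0.01, 0, 0, -14.8, 0.1, -0.045, 0.02, 0, 0, -22.2, 0.135, -0.061, 0.035, 0, 0, -29.6, 0.17, -0.078, 0.05, 0, 0, -37, 0.205, -0.095, 0.065, 0, 0, -44.4, 0.24, -0.111, 0.08, 0, 0, -51.8, 0.275, -0.127, 0.09, 0, 0, -59.2, 0.305, -0.141, 0.1, 0, 0, -66.6, 0.329, -0.152, 0.1, 0, 0, -73.6]}}

```text
t: 2.15
tcp_pos: [0.506, -0.2725, 0.2448]
tool_rot: [0.639, 0.769, 0.0, -0.002]
force: [-0.7, -0.1, -0.3]
finger_gap: 1.001
gripper_force: 0.0
```

```bash
python3 - <<'E'
from h import *
a=snap('top','top1'); w=snap('wrist','w1'); s=manip.sense(); print(s['tcp_pos'],s['tool_rot'],s['q'])
t=a['pixels'][180:330,300:500]
o=np.zeros((600,800,3),np.uint8); o[:384,:512]=w['pixels']; T=cv2.resize(t,(288,216)); o[384:,512:]=T
c=w['pixels'][:,:]; cv2.imwrite('pics/comp1.png',o)
E
```

```text
[ 0.50733382 -0.27209139  0.24607307] [ 6.39199548e-01  7.69039789e-01  5.73788925e-04 -1.18816017e-03] [-6.86984411e-01  4.08363498e-01  1.49876275e+00  1.23094342e-03
  1.23683548e+00 -8.71270216e-01]
```

View pics/comp1.png

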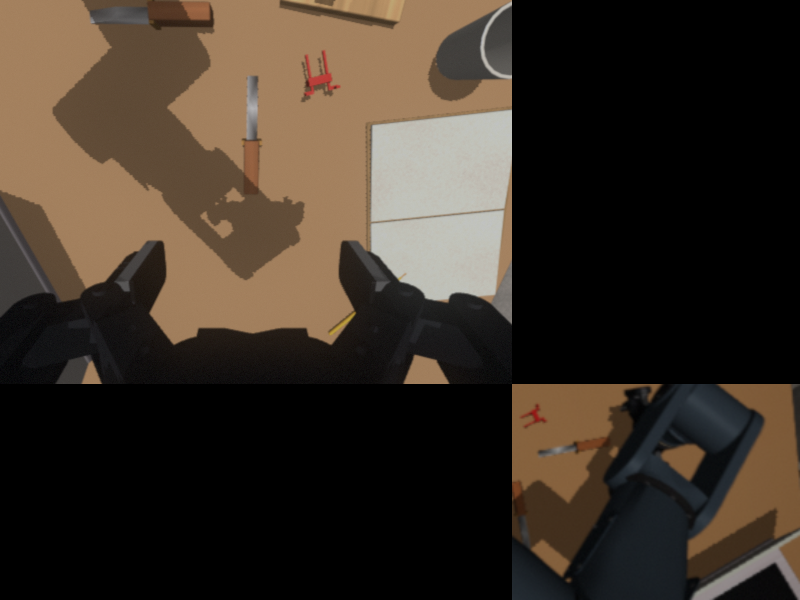

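The wrist view shows the target wedge's handle at (251,140)-(251,194) with its tip at (253,77). The other wedge is at top-left. I'll refine the pose and check the wood-coloured thing seen in w0.

```bash
python3 - <<'E'
from h import *
c=load('w1')
for u,z in [((251,142),.03),((251,194),.03),((253,77),.001)]: print(u,ray(c,u,z).round(4))
d=load('w0'); print('wood',ray(d,(80,365),0)); s=load('scene')
print(proj(s,[[.28,-.559,.197],ray(d,(80,365),0)])*1.5625, ray(s,(180/1.5625,25/1.5625),0))
w=cv2.imread('pics/w0.png')[300:384,20:130]; q=cv2.imread('pics/scene.png')[0:100,0:180]
o=np.zeros((400,800,3),np.uint8); o[:305,:400]=cv2.resize(w,(400,305)); o[:222,400:]=cv2.resize(q,(400,222)); 
x=cv2.imread('pics/w1.png')[60:210,190:310]; o[222:400,400:542]=cv2.resize(x,(142,178)); cv2.imwrite('pics/c2.png',o)
E
```

```text
(251, 142) [ 0.5021 -0.2423  0.03  ]
(251, 194) [ 0.5156 -0.3128  0.03  ]
(253, 77) [ 0.4889 -0.1598  0.001 ]
wood [-0.13205007 -0.45738683  0.        ]
[[ 48.92292344  73.14684124]
 [206.25364844  24.198749  ]] [-0.12211353 -0.51427569  0.        ]
```

View pics/c2.png

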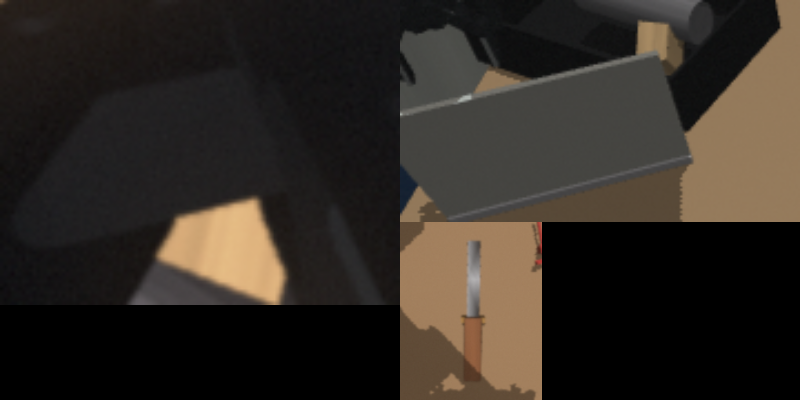

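The wooden thing is a scrap block in a box, so the wedge is the one below the gripper. Going down to grasp it.

{"api": "step_arm", "payload": {"commands": [-0.003, 0.001, 0.03, 0, 0, 0, -0.006, 0.002, 0.065, 0, 0, 0, -0.0105, 0.002, 0.1, 0, 0, 0, -0.0105, 0.002, 0.135, 0, 0, 0, -0.0105, 0.002, 0.165, 0, 0, 0, -0.0105, 0.002, 0.195, 0, 0, 0, -0.0105, 0.002, 0.215, 0, 0, 0, -0.0105, 0.002, 0.228, 0, 0, 0, -0.0105, 0.002, 0.236, 0, 0, 0, -0.0105, 0.002, 0.239, 0, 0, 0]}}

```text
t: 3.25
tcp_pos: [0.5098, -0.2857, 0.0078]
tool_rot: [0.642, 0.767, -0.0, -0.0]
force: [0.7, -0.2, -0.5]
finger_gap: 1.002
gripper_force: 0.0
```

{"api": "step_arm", "payload": {"commands": [0, 0, 0, 0, 0, 0, 0, 0, 0, 0, 0, 0, 0, 0, 0, 0, 0, 0, 0, 0, 0, 0, 0, 0, 0, 0, 0, 0, 0, 0, 0, 0, 0, 0, 0, 0, 0, 0, 0, 0, 0, 0, 0, 0, 0, 0, 0, 0, 0, 0, 0, 0, 0, 0, 0, 0, 0, 0, 0, 0], "jaw": 0, "grip_force": 70}}

```text
t: 4.25
tcp_pos: [0.51, -0.2853, 0.0082]
tool_rot: [0.641, 0.767, 0.0, -0.0]
force: [-0.4, -0.3, -0.2]
finger_gap: -0.004
gripper_force: 0.0
```

```bash
python3 - <<'E'
from h import *
w=snap('wrist','w2'); print(manip.sense())
c=load('w2'); print(proj(c,[[.509,-.277,.032],[.489,-.16,0]]))
E
```

```text
{'t': 4.3, 'q': array([-7.01215833e-01,  7.43277635e-01,  1.66931033e+00,  2.67304673e-06,
        7.29064051e-01, -8.79717028e-01]), 'qd': array([-1.77518109e-04, -8.44511891e-05, -3.39205550e-05,  6.28673554e-04,
        2.66804181e-04,  5.05881679e-05]), 'tau': array([ 1.29479296e-03, -4.53073990e+01, -9.82876360e+00, -2.87021794e-04,
        1.17959473e-03,  2.44622004e-05]), 'tcp_pos': array([ 0.50995569, -0.2853131 ,  0.00816784]), 'tool_rot': array([ 6.41267174e-01,  7.67317672e-01,  1.04075335e-06, -2.96779754e-05]), 'force': array([-0.06384893, -0.96075083,  0.13986338]), 'ft_torque': array([-0.01134092, -0.04942577,  0.05543314]), 'gripper_force': 0.0, 'finger_gap': -0.0029670267426475105}
[[252.86745146 223.34577051]
 [254.87428538   1.03291991]]
```

View pics/w2.png

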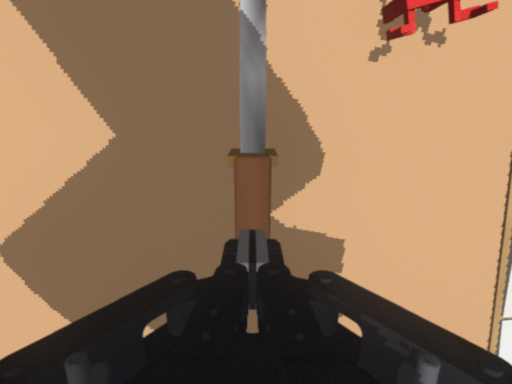

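The fingers are fully shut and empty. The handle is visible at rows 150-235 ahead of them, so I'll compare with the predicted projection.

```bash
python3 - <<'E'
from h import *
c=load('w2'); a=np.radians(99.9); D=np.array([np.cos(a),np.sin(a),0]); N=np.array([-D[1],D[0],0]); C=np.array([.509,-.277,0])
for x,y,z in [(37,13.5,27),(37,-13.5,27),(31,10,32),(31,-10,32),(0,10,32),(-37,10,32),(-37,-10,32),(-37,0,0),(78,7,19.5)]:
    print((x,y,z),proj(c,C+(x*D+y*N)/1000+[0,0,z/1000]).round(0))
p=c['p']; print(proj(c,[p,np.array(p)+[0,0,.019]]), ray(c,(253,232),.032))
im=cv2.imread('pics/w2.png'); print(im[225:320:6,253].tolist()); print(im[200:300:10,238].tolist())
E
```

```text
(37, 13.5, 27) [[228. 156.]]
(37, -13.5, 27) [[278. 156.]]
(31, 10, 32) [[234. 169.]]
(31, -10, 32) [[272. 169.]]
(0, 10, 32) [[235. 223.]]
(-37, 10, 32) [[236. 281.]]
(-37, -10, 32) [[269. 281.]]
(-37, 0, 0) [[252. 255.]]
(78, 7, 19.5) [[240.  76.]]
[[251.91445084 221.41877198]
 [251.92049333 233.51028055]] [ 0.51000871 -0.28213955  0.032     ]
[[52, 76, 116], [25, 29, 37], [22, 26, 34], [22, 26, 33], [20, 24, 31], [23, 23, 30], [18, 21, 25], [36, 37, 39], [32, 33, 35], [34, 34, 35], [34, 32, 35], [33, 32, 34], [33, 31, 31], [33, 31, 32], [49, 62, 75], [72, 97, 123]]
[[50, 74, 111], [48, 71, 110], [51, 74, 111], [49, 71, 107], [56, 57, 60], [70, 69, 71], [70, 70, 72], [25, 25, 27], [23, 23, 27], [22, 22, 23]]
```

```bash
python3 - <<'E'
from h import *
s=snap('scene','s2'); 
g=lambda i:(255*(i/255.)**.5).astype(np.uint8)
a=g(cv2.imread('pics/w2.png')[140:340,170:336]); b=g(cv2.imread('pics/s2.png'))
c=load('s2'); u=proj(c,[.509,-.277,.03])[0].astype(int); print(u)
o=np.zeros((600,800,3),np.uint8); o[:600,:498]=cv2.resize(a,(498,600),interpolation=cv2.INTER_CUBIC)
o[:300,500:800]=cv2.resize(b[u[1]-60:u[1]+40,u[0]-50:u[0]+50],(300,300),interpolation=cv2.INTER_CUBIC)
o[300:,500:800]=cv2.resize(g(cv2.imread('pics/w1.png'))[220:380,90:250],(300,300));cv2.imwrite('pics/c3.png',o)
E
```

```text
[127 166]
```

View pics/c3.png

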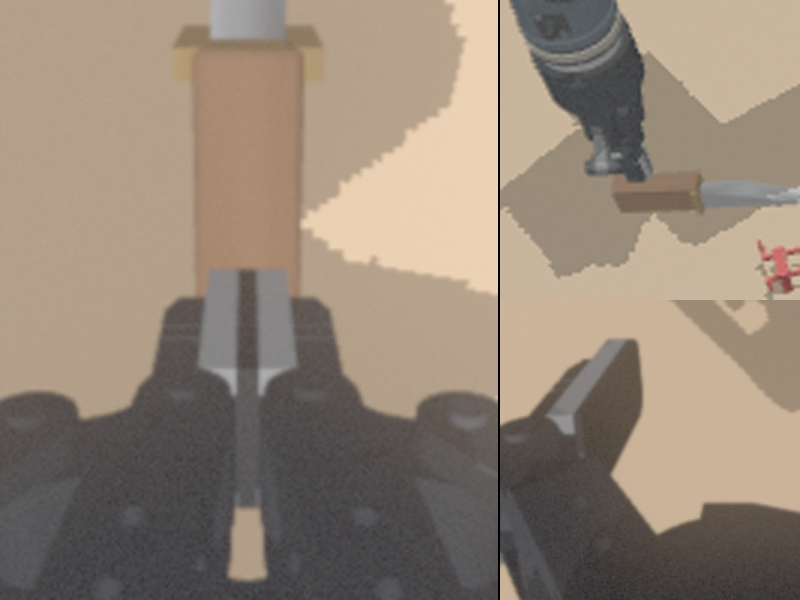

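```bash
python3 - <<'E'
from h import *
w=load('w2'); s=load('s2'); p=np.array(w['p'])
def line(c,u):
    o=-c['R'].T@c['t']; d=c['R'].T@np.array([(u[0]-c['cx'])/c['fx'],(u[1]-c['cy'])/c['fy'],1]); return o,d/np.linalg.norm(d)
a,d=line(w,(252.7,229.5)); b,e=line(s,(125.3,164.5))
k=np.linalg.lstsq(np.c_[d,-e],b-a,rcond=None)[0]; print('tri',a+k[0]*d,b+k[1]*e,p)
for z in (0,.02,.04,.06): print(z,proj(s,p+[0,0,z]),proj(w,p+[0,0,z]))
print('handle rear/front', proj(s,[[.5155,-.3135,.032],[.5026,-.2405,.032],[.509,-.277,.032]]))
E
```

```text
tri [ 0.5090376  -0.27783613  0.03872562] [ 0.50916534 -0.28007928  0.03968146] [ 0.50995657 -0.28527173  0.00816895]
0 [[126.39374455 171.46920524]] [[251.91445084 221.41877198]]
0.02 [[124.42898145 167.10571835]] [[251.92084732 234.21864792]]
0.04 [[122.40539576 162.61159403]] [[251.9288751  250.28286677]]
0.06 [[120.32030572 157.98087642]] [[251.93924941 271.04268971]]
handle rear/front [[112.93633535 166.8317685 ]
 [141.49129799 165.78791969]
 [127.22576379 166.29404971]]
```

Triangulating both views puts the real finger ends about 31 mm behind the reported TCP, so they closed just above the handle. I'll reopen, go down 30 mm watching the force, and close again.

{"api": "step_arm", "payload": {"commands": [0, 0, 0, 0, 0, 0, 0, 0, 0, 0, 0, 0, 0, 0, 0, 0, 0, 0, 0, 0, 0, 0, 0, 0, 0, 0, 0, 0, 0, 0, 0, 0, 0, 0, 0, 0, 0, 0, 0.005, 0, 0, 0, 0, 0, 0.01, 0, 0, 0, 0, 0, 0.015, 0, 0, 0, 0, 0, 0.015, 0, 0, 0], "jaw": 100}}

```text
t: 5.35
tcp_pos: [0.5093, -0.2848, -0.0079]
tool_rot: [0.641, 0.767, 0.0, -0.001]
force: [0.4, -0.3, -0.2]
finger_gap: 0.998
gripper_force: 0.0
```

{"api": "step_arm", "payload": {"commands": [0, 0, 0.003, 0, 0, 0, 0, 0, 0.006, 0, 0, 0, 0, 0, 0.009, 0, 0, 0, 0, 0, 0.012, 0, 0, 0, 0, 0, 0.014, 0, 0, 0, 0, 0, 0.015, 0, 0, 0, 0, 0, 0.015, 0, 0, 0, 0, 0, 0.015, 0, 0, 0, 0, 0, 0.015, 0, 0, 0, 0, 0, 0.015, 0, 0, 0]}}

```text
t: 6.35
tcp_pos: [0.51, -0.2853, -0.0217]
tool_rot: [0.641, 0.767, 0.0, 0.0]
force: [0.2, -0.5, -0.2]
finger_gap: 1.001
gripper_force: 0.0
```

{"api": "step_arm", "payload": {"commands": [0, 0, 0, 0, 0, 0, 0, 0, 0, 0, 0, 0, 0, 0, 0, 0, 0, 0, 0, 0, 0, 0, 0, 0, 0, 0, 0, 0, 0, 0, 0, 0, 0, 0, 0, 0, 0, 0, 0, 0, 0, 0, 0, 0, 0, 0, 0, 0, 0, 0, 0, 0, 0, 0, 0, 0, 0, 0, 0, 0], "jaw": 0, "grip_force": 70}}

```text
t: 7.35
tcp_pos: [0.5102, -0.2855, -0.0215]
tool_rot: [0.641, 0.767, 0.0, 0.0]
force: [-0.8, 0.5, 3.3]
finger_gap: 0.218
gripper_force: 70.0
```

Gripped. I'll regrip 12 mm further back and 5 mm higher, so the fingers stay clear of the head at the end of the push.

{"api": "step_arm", "payload": {"commands": [0, 0, 0, 0, 0, 0, 0, 0, 0, 0, 0, 0, 0, 0, 0, 0, 0, 0, 0, 0, 0, 0, 0, 0, 0, 0, 0, 0, 0, 0, -0.003, 0, -0.002, 0, 0, 0, -0.006, 0, -0.004, 0, 0, 0, -0.009, 0, -0.005, 0, 0, 0, -0.012, 0, -0.005, 0, 0, 0, -0.012, 0, -0.005, 0, 0, 0], "jaw": 55}}

```text
t: 8.35
tcp_pos: [0.5124, -0.2979, -0.0166]
tool_rot: [0.641, 0.767, -0.0, 0.0]
force: [0.1, -0.2, 0.2]
finger_gap: 0.548
gripper_force: 0.0
```

{"api": "step_arm", "payload": {"commands": [0, 0, 0, 0, 0, 0, 0, 0, 0, 0, 0, 0, 0, 0, 0, 0, 0, 0, 0, 0, 0, 0, 0, 0, 0, 0, 0, 0, 0, 0, 0, 0, 0, 0, 0, 0, 0, 0, 0, 0, 0, 0, 0, 0, 0, 0, 0, 0, 0, 0, 0, 0, 0, 0, 0, 0, 0, 0, 0, 0], "jaw": 0, "grip_force": 90}}

```text
t: 9.35
tcp_pos: [0.5121, -0.297, -0.0165]
tool_rot: [0.641, 0.767, 0.0, -0.0]
force: [-0.8, 0.2, 5.6]
finger_gap: 0.207
gripper_force: 89.6
```

{"api": "step_arm", "payload": {"commands": [0, 0, -0.008, 0, 0, 0, 0, 0, -0.025, 0, 0, 0, 0, 0, -0.05, 0, 0, 0, 0, 0, -0.075, 0, 0, 0, 0.008, 0.008, -0.1, 0, 0, 1.5, 0.018, 0.018, -0.12, 0, 0, 3.5, 0.028, 0.028, -0.13, 0, 0, 5.5, 0.038, 0.038, -0.13, 0, 0, 7.5, 0.046, 0.046, -0.13, 0, 0, 8.7, 0.049, 0.049, -0.13, 0, 0, 9.2]}}

```text
t: 10.35
tcp_pos: [0.5519, -0.2392, 0.1132]
tool_rot: [0.7, 0.714, 0.0, -0.0]
force: [-0.8, 0.8, -1.6]
finger_gap: 0.208
gripper_force: 88.8
```

```bash
python3 - <<'E'
from h import *
w=snap('wrist','w3'); print(manip.sense()['tcp_pos'],manip.sense()['tool_rot'],manip.sense()['finger_gap'])
g=lambda i:(255*(i/255.)**.7).astype(np.uint8)
cv2.imwrite('pics/w3b.png',cv2.resize(g(w['pixels'])[0:240,130:430],(750,600),interpolation=cv2.INTER_CUBIC))
snap('scene','s3'); snap('top','t3')
E
```

```text
[ 0.5519572  -0.23901391  0.11301182] [ 7.00420911e-01  7.13729984e-01  1.14837927e-04 -2.10640296e-04] 0.2093718087122086
```

View pics/w3b.png

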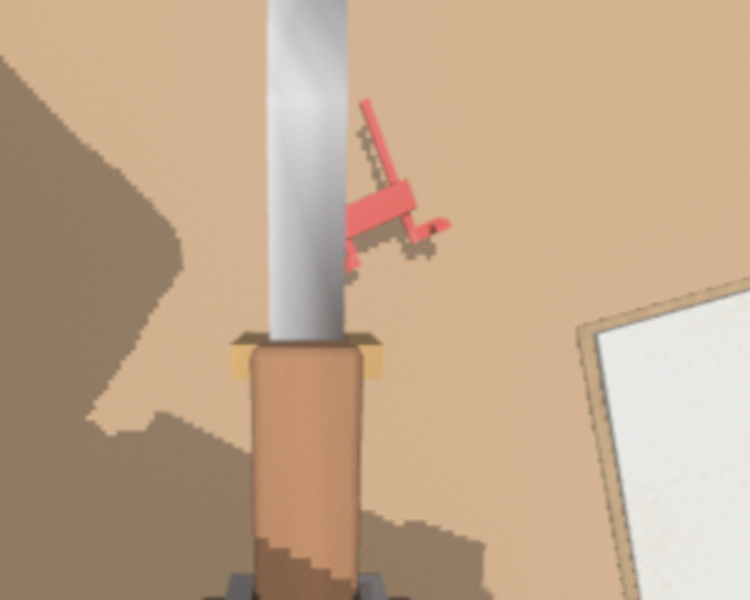

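The view shows the wedge straight in the gripper: blade centred at crop column 307, handle at 306, with no tilt. Next I'll hover over the stand to see the head, rails and clip on both sides of the blade.

{"api": "step_arm", "payload": {"commands": [0.01, 0, 0, 0, 0, 0, 0.022, 0, 0, 0, 0, 0, 0.036, 0, 0, 0, 0, 0, 0.05, 0, 0, 0, 0, 0, 0.064, 0, 0, 0, 0, 0, 0.078, 0, 0, 0, 0, 0, 0.09, 0, 0, 0, 0, 0, 0.1, 0, 0, 0, 0, 0, 0.106, 0, 0, 0, 0, 0, 0.106, 0, 0, 0, 0, 0]}}

```text
t: 11.5
tcp_pos: [0.5496, -0.1333, 0.1132]
tool_rot: [0.7, 0.714, -0.0, -0.0]
force: [-0.2, 0.5, -2.3]
finger_gap: 0.209
gripper_force: 88.8
```

```bash
python3 - <<'E'
from h import *
w=snap('wrist','w4'); c=load('w4'); print(c['p'],c['r'],c['cx'],c['cy'])
g=lambda i:(255*(i/255.)**.7).astype(np.uint8)
s=snap('scene','s4')['pixels']
o=np.zeros((600,800,3),np.uint8)
o[:,:480]=cv2.resize(g(w['pixels'])[0:150,192:312],(480,600),interpolation=cv2.INTER_CUBIC)
o[:284,480:]=cv2.resize(g(s)[150:221,170:250],(320,284),interpolation=cv2.INTER_CUBIC)
o[290:530,480:]=cv2.resize(w['pixels'],(320,240))
cv2.imwrite('pics/c4.png',o)
snap('top','t4')
E
```

```text
[0.549633765517558, -0.13331626203921815, 0.11321746817330379] [0.7003142796874331, 0.7138346407887178, -5.611893034799101e-05, -0.00011012075112803035] 252.01890000971892 192.71133669526154
```

View pics/c4.png

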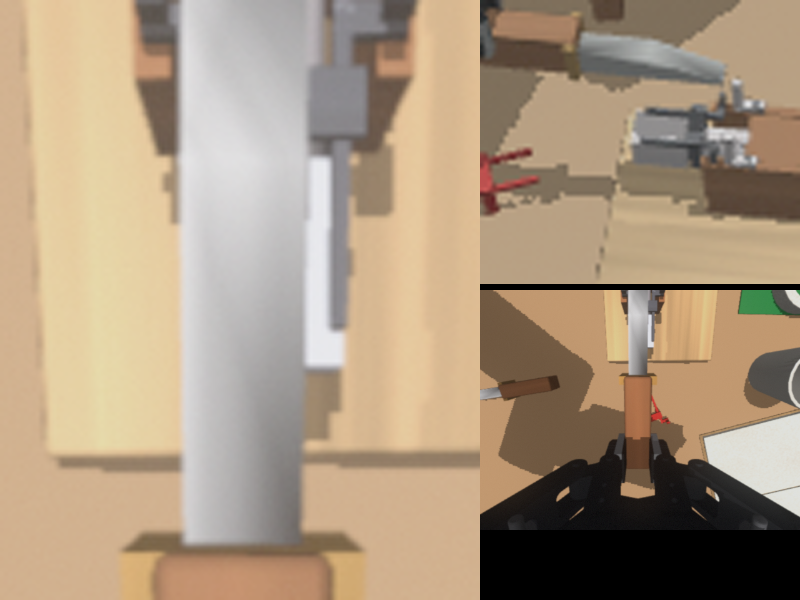

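The crop (scale 4, origin (192,0)) gives these features:
- Head's right edge and near end corner: (345,368)
- Bridge right edge: column 367, rows 65-140
- Runner end: row 328
- Blade centre: column about 243
- Brown cheeks, left and right: 133/412 at row 50

I need to move right by a few mm, computed next.

```bash
python3 - <<'E'
from h import *
c=load('w4'); P=lambda x,y:(192+x/4-.4,y/4-.4)
yaw=2*np.arctan2(c['r'][1],c['r'][0]); print('tool yaw',np.degrees(yaw))
D=np.array([np.cos(yaw),np.sin(yaw)]); Y=np.array([np.sin(yaw),-np.cos(yaw)]); p=np.array(c['p'])[:2]
def loc(u,z): r=ray(c,u,z)[:2]-p; return (np.array([r@D,r@Y])*1000).round(2)
zt=c['p'][2]+.0165
print('head corner (+12)',loc(P(345,368),.074), 'head edge upper',loc(P(341,335),.074))
print('runner end R outer',loc(P(349,328),.0785),loc(P(347,160),.0785),'runner L edge',loc(P(331,328),.0785))
print('bridge R (14.5)',loc(P(367,140),.0825),loc(P(364,65),.0825))
print('cheek L/R r50',loc(P(133,50),.074),loc(P(412,50),.074))
print('cheek bot L/R',loc(P(160,152),.074),loc(P(378,150),.074), loc(P(160,152),.015),loc(P(378,150),.015))
for r,l,q in [(100,181,307),(300,182,303),(500,185,301)]: print('blade',loc(P(l,r),zt+.0195),loc(P(q,r),zt+.0195))
print('ferrule',loc(P(120,553),zt+.027),loc(P(365,553),zt+.027))
print('board',loc(P(50,455),.015),loc(P(480,452),.015),'Ledge',loc(P(27,50),.015),loc(P(48,440),.015))
E
```

```text
tool yaw 91.09555085069043
head corner (+12) [81.31 18.09] head edge upper [86.71 17.26]
runner end R outer [87.47 18.23] [113.17  17.25] runner L edge [87.47 15.19]
bridge R (14.5) [115.23  20.04] [125.82  19.25]
cheek L/R r50 [130.26 -17.59] [130.27  27.78]
cheek bot L/R [115.28 -13.49] [115.59  22.73] [127.62 -17.19] [128.01  28.93]
blade [104.58  -6.43] [104.58   7.06]
blade [84.61 -6.6 ] [84.61  6.93]
blade [62.8  -6.55] [62.8   7.01]
ferrule [ 57.4  -13.56] [57.4  13.89]
board [ 65.72 -43.25] [66.39 53.98] Ledge [146.69 -44.36] [ 68.98 -43.55]
```

The stand axis is 0.8° off the tool and about 6.7 mm to the right at the TCP, and the wedge tip is 20 mm past the clip's middle. I'll align, back off 44 mm and go down near the head top.

{"api": "step_arm", "payload": {"commands": [-0.008, 0.0015, 0, 0, 0, -0.2, -0.02, 0.003, 0, 0, 0, -0.4, -0.032, 0.005, 0, 0, 0, -0.6, -0.041, 0.0065, 0, 0, 0, -0.8, -0.044, 0.0067, 0.003, 0, 0, -0.8, -0.044, 0.0067, 0.012, 0, 0, -0.8, -0.044, 0.0067, 0.024, 0, 0, -0.8, -0.044, 0.0067, 0.036, 0, 0, -0.8, -0.044, 0.0067, 0.044, 0, 0, -0.8, -0.044, 0.0067, 0.046, 0, 0, -0.8]}}

```text
t: 12.65
tcp_pos: [0.5561, -0.1771, 0.0654]
tool_rot: [0.696, 0.718, -0.0, -0.002]
force: [-1.5, -0.6, -1.2]
finger_gap: 0.203
gripper_force: 88.8
```

```bash
cat > chk.py <<'E'
from h import *
# wrist image: lateral alignment via head/runner right edge & blade edges along rows
import sys
f=sys.argv[1]; w=snap('wrist',f); s=manip.sense(); c=load(f)
print('t',s['t'],'p',np.round(s['tcp_pos'],4),'yaw',np.degrees(2*np.arctan2(s['tool_rot'][1],s['tool_rot'][0])).round(2),'F',np.round(s['force'],1),'M',np.round(s['ft_torque'],2))
E
python3 chk.py w5
```

```text
t 12.7 p [ 0.5565 -0.1773  0.0658] yaw 91.86 F [ 0.3  0.5 -1.5] M [-0.1   0.01  0.02]
```

{"api": "step_arm", "payload": {"commands": [0, 0, 0.001, 0, 0, 0, 0, 0, 0.002, 0, 0, 0, 0, 0, 0.003, 0, 0, 0, 0, 0, 0.004, 0, 0, 0, 0, 0, 0.0045, 0, 0, 0, 0, 0, 0.005, 0, 0, 0, 0, 0, 0.0055, 0, 0, 0, 0, 0, 0.006, 0, 0, 0, 0, 0, 0.006, 0, 0, 0, 0, 0, 0.006, 0, 0, 0]}}

```text
t: 13.7
tcp_pos: [0.5572, -0.1781, 0.0612]
tool_rot: [0.696, 0.718, 0.0, -0.0]
force: [0.4, -0.1, -1.8]
finger_gap: 0.212
gripper_force: 88.8
```

{"api": "step_arm", "payload": {"commands": [0, 0, 0.0005, 0, 0, 0, 0, 0, 0.001, 0, 0, 0, 0, 0, 0.001, 0, 0, 0, 0, 0, 0.0015, 0, 0, 0, 0, 0, 0.0015, 0, 0, 0, 0, 0, 0.002, 0, 0, 0, 0, 0, 0.002, 0, 0, 0, 0, 0, 0.002, 0, 0, 0, 0, 0, 0.002, 0, 0, 0, 0, 0, 0.002, 0, 0, 0]}}

```text
t: 14.7
tcp_pos: [0.5572, -0.1781, 0.0592]
tool_rot: [0.696, 0.718, 0.0, 0.0]
force: [0.6, 0.4, -1.4]
finger_gap: 0.209
gripper_force: 88.8
```

{"api": "step_arm", "payload": {"commands": [0, 0, 0.0003, 0, 0, 0, 0, 0, 0.0006, 0, 0, 0, 0, 0, 0.0009, 0, 0, 0, 0, 0, 0.0012, 0, 0, 0, 0, 0, 0.0014, 0, 0, 0, 0, 0, 0.0015, 0, 0, 0, 0, 0, 0.0015, 0, 0, 0, 0, 0, 0.0015, 0, 0, 0, 0, 0, 0.0015, 0, 0, 0, 0, 0, 0.0015, 0, 0, 0]}}

```text
t: 15.7
tcp_pos: [0.5572, -0.1781, 0.0577]
tool_rot: [0.696, 0.718, 0.0, 0.0]
force: [-0.3, -0.5, -0.9]
finger_gap: 0.21
gripper_force: 88.8
```

```bash
python3 chk.py w6
```

```text
t 15.75 p [ 0.5572 -0.1781  0.0577] yaw 91.83 F [ 0.5 -0.2 -1.2] M [-0.05 -0.    0.06]
```

{"api": "step_arm", "payload": {"commands": [0, 0, 0.0003, 0, 0, 0, 0, 0, 0.0006, 0, 0, 0, 0, 0, 0.0008, 0, 0, 0, 0, 0, 0.0008, 0, 0, 0, 0, 0, 0.0008, 0, 0, 0, 0, 0, 0.0008, 0, 0, 0, 0, 0, 0.0008, 0, 0, 0, 0, 0, 0.0008, 0, 0, 0, 0, 0, 0.0008, 0, 0, 0, 0, 0, 0.0008, 0, 0, 0]}}

```text
t: 16.75
tcp_pos: [0.5573, -0.1781, 0.057]
tool_rot: [0.696, 0.718, 0.0, 0.0]
force: [0.2, -1.5, 0.1]
finger_gap: 0.203
gripper_force: 88.9
```

```bash
python3 chk.py w7
```

```text
t 16.8 p [ 0.5573 -0.1781  0.057 ] yaw 91.83 F [ 0.4 -1.2 -0. ] M [-0.04  0.01  0.01]
```

Contact at underside ≈ 74 mm, so it is on the head between the runners. Sliding forward.

{"api": "step_arm", "payload": {"commands": [0.002, 0, 0, 0, 0, 0, 0.004, 0, 0, 0, 0, 0, 0.006, 0, 0, 0, 0, 0, 0.008, 0, 0, 0, 0, 0, 0.01, 0, 0, 0, 0, 0, 0.012, 0, 0, 0, 0, 0, 0.014, 0, 0, 0, 0, 0, 0.016, 0, 0, 0, 0, 0, 0.018, 0, 0, 0, 0, 0, 0.018, 0, 0, 0, 0, 0]}}

```text
t: 17.8
tcp_pos: [0.5566, -0.1596, 0.0569]
tool_rot: [0.696, 0.718, 0.0, -0.0]
force: [-0.3, 0.2, 0.6]
finger_gap: 0.206
gripper_force: 89.0
```

```bash
python3 chk.py w8
```

```text
t 17.85 p [ 0.5565 -0.1596  0.0569] yaw 91.82 F [ 0.8 -0.1  0.2] M [ 0.23 -0.05 -0.04]
```

{"api": "step_arm", "payload": {"commands": [0.002, 0, 0, 0, 0, 0, 0.004, 0, 0, 0, 0, 0, 0.006, 0, 0, 0, 0, 0, 0.008, 0, 0, 0, 0, 0, 0.01, 0, 0, 0, 0, 0, 0.012, 0, 0, 0, 0, 0, 0.014, 0, 0, 0, 0, 0, 0.016, 0, 0, 0, 0, 0, 0.018, 0, 0, 0, 0, 0, 0.02, 0, 0, 0, 0, 0]}}

```text
t: 18.85
tcp_pos: [0.5568, -0.1413, 0.0573]
tool_rot: [0.696, 0.719, -0.0, 0.001]
force: [0.6, -5.4, 2.5]
finger_gap: 0.207
gripper_force: 89.2
```

```bash
python3 chk.py w9
```

```text
t 18.9 p [ 0.5568 -0.1409  0.0574] yaw 91.86 F [ 0.1 -5.   3.4] M [-0.75 -0.01 -0.06]
```

{"api": "step_arm", "payload": {"commands": [0.0015, 0, 0, 0, 0, 0, 0.003, 0, 0, 0, 0, 0, 0.0045, 0, 0, 0, 0, 0, 0.006, 0, 0, 0, 0, 0, 0.0075, 0, 0, 0, 0, 0, 0.009, 0, 0, 0, 0, 0, 0.0105, 0, 0, 0, 0, 0, 0.012, 0, 0, 0, 0, 0, 0.0135, 0, 0, 0, 0, 0, 0.015, 0, 0, 0, 0, 0]}}

```text
t: 19.9
tcp_pos: [0.5554, -0.1247, 0.0569]
tool_rot: [0.696, 0.718, 0.0, -0.0]
force: [-0.2, -2.9, 3.7]
finger_gap: 0.202
gripper_force: 89.3
```

```bash
python3 chk.py w10
```

```text
t 19.95 p [ 0.5553 -0.1244  0.0569] yaw 91.83 F [ 0.1 -2.   4. ] M [-0.24 -0.11 -0.06]
```

{"api": "step_arm", "payload": {"commands": [0.0015, 0, 0, 0, 0, 0, 0.003, 0, 0, 0, 0, 0, 0.0045, 0, 0, 0, 0, 0, 0.006, 0, 0, 0, 0, 0, 0.0075, 0, 0, 0, 0, 0, 0.009, 0, 0, 0, 0, 0, 0.0105, 0, 0, 0, 0, 0, 0.012, 0, 0, 0, 0, 0, 0.0135, 0, 0, 0, 0, 0, 0.015, 0, 0, 0, 0, 0]}}

```text
t: 20.95
tcp_pos: [0.5552, -0.1101, 0.057]
tool_rot: [0.696, 0.718, 0.0, 0.0]
force: [0.2, -4.3, 5.1]
finger_gap: 0.205
gripper_force: 89.5
```

```bash
python3 chk.py w11
```

```text
t 21.0 p [ 0.5552 -0.1098  0.057 ] yaw 91.83 F [ 0.9 -3.1  4.8] M [-0.38 -0.08 -0.06]
```

```bash
python3 - <<'E'
from h import *
for f in('w9','w10','w11'):
    im=cv2.imread(f'pics/{f}.png').mean(2)
    for a,b in((247,258),(232,236),(270,274)): print(f,a,im[0:140:4,a:b].mean(1).astype(int).tolist())
c=load('w11');P=np.array(c['p']);D=np.array([np.cos(np.radians(91.83)),np.sin(np.radians(91.83)),0])
for x,z in[(57.4,.0745+.027),(95,.0975),(105,.0975),(115,.0975),(95,.0825),(105,.0825)]:
    X=P+D*x/1000; X[2]=z; print(x,z,proj(c,X).round(1))
E
```

```text
w9 247 [160, 165, 171, 176, 181, 186, 192, 198, 205, 211, 216, 211, 206, 200, 196, 190, 185, 180, 174, 169, 164, 160, 156, 153, 150, 148, 147, 145, 143, 143, 141, 139, 138, 136, 92]
w9 232 [215, 207, 203, 203, 147, 146, 146, 144, 141, 142, 142, 156, 159, 228, 229, 229, 229, 178, 90, 177, 176, 176, 175, 183, 183, 177, 95, 104, 157, 157, 156, 157, 156, 123, 69]
w9 270 [186, 186, 173, 175, 175, 175, 156, 159, 160, 159, 154, 173, 220, 229, 229, 229, 229, 187, 87, 100, 99, 122, 125, 124, 135, 158, 93, 153, 156, 157, 156, 156, 156, 123, 69]
w10 247 [94, 95, 47, 140, 177, 182, 188, 194, 201, 208, 212, 207, 202, 197, 192, 187, 182, 176, 171, 167, 162, 158, 154, 151, 148, 146, 145, 143, 142, 140, 139, 138, 136, 134, 91]
w10 232 [95, 96, 49, 126, 73, 73, 73, 74, 121, 116, 118, 120, 120, 120, 120, 115, 115, 116, 116, 115, 126, 142, 142, 226, 226, 226, 172, 179, 178, 178, 178, 178, 93, 110, 69]
w10 270 [94, 94, 47, 129, 71, 67, 67, 84, 183, 216, 217, 216, 216, 215, 215, 216, 201, 194, 193, 193, 194, 197, 197, 218, 226, 226, 102, 97, 97, 107, 111, 158, 93, 121, 69]
w11 247 [154, 160, 166, 171, 175, 94, 94, 96, 96, 92, 93, 50, 198, 195, 189, 184, 179, 174, 169, 164, 159, 156, 152, 149, 147, 144, 143, 142, 140, 139, 138, 136, 135, 134, 91]
w11 232 [64, 62, 63, 61, 91, 95, 94, 97, 98, 93, 94, 52, 64, 62, 63, 62, 76, 121, 122, 123, 122, 122, 123, 124, 123, 124, 123, 123, 119, 138, 138, 209, 225, 136, 70]
w11 270 [72, 68, 65, 66, 96, 94, 94, 95, 96, 92, 93, 50, 69, 57, 58, 57, 97, 195, 193, 193, 193, 192, 191, 170, 169, 170, 169, 167, 167, 157, 159, 225, 225, 114, 68]
57.4 0.10149999999999999 [[251.9 138.1]]
95 0.0975 [[251.9  47.1]]
105 0.0975 [[251.9  20.5]]
115 0.0975 [[251.9  -7.3]]
95 0.0825 [[251.9  53.5]]
105 0.0825 [[251.9  29.8]]
```

The intensity profile shows the bridge riding the blade (rows 18-43), about 11 mm short of the ferrule contact. Advancing 8 mm.

{"api": "step_arm", "payload": {"commands": [0.001, 0, 0, 0, 0, 0, 0.002, 0, 0, 0, 0, 0, 0.003, 0, 0, 0, 0, 0, 0.004, 0, 0, 0, 0, 0, 0.005, 0, 0, 0, 0, 0, 0.006, 0, 0, 0, 0, 0, 0.007, 0, 0, 0, 0, 0, 0.008, 0, 0, 0, 0, 0, 0.008, 0, 0, 0, 0, 0, 0.008, 0, 0, 0, 0, 0]}}

```text
t: 22.0
tcp_pos: [0.5549, -0.102, 0.0571]
tool_rot: [0.696, 0.718, 0.0, 0.0]
force: [-0.1, -3.1, 5.6]
finger_gap: 0.21
gripper_force: 89.6
```

```bash
python3 chk.py w12; python3 - <<'E'
from h import *
im=cv2.imread('pics/w12.png').mean(2)
for a,b,r in((247,258,(0,90)),(230,235,(90,145)),(270,275,(90,145))): print(a,im[r[0]:r[1]:2,a:b].mean(1).astype(int).tolist())
E
```

```text
t 22.05 p [ 0.5549 -0.102   0.0571] yaw 91.83 F [ 0.3 -3.3  5.9] M [-0.44 -0.02  0.02]
247 [155, 157, 160, 163, 166, 169, 171, 173, 176, 178, 180, 183, 185, 188, 191, 195, 198, 199, 128, 107, 106, 106, 106, 108, 108, 107, 104, 103, 100, 102, 94, 66, 103, 160, 173, 170, 168, 166, 163, 160, 159, 156, 155, 153, 151]
230 [107, 107, 108, 109, 109, 110, 109, 105, 105, 105, 107, 107, 107, 107, 106, 106, 104, 103, 104, 137, 144, 101, 70, 69, 101, 107, 110, 111]
270 [168, 169, 169, 170, 157, 148, 147, 147, 148, 149, 148, 144, 145, 145, 146, 147, 144, 143, 126, 142, 146, 114, 69, 68, 93, 100, 101, 101]
```

{"api": "step_arm", "payload": {"commands": [0.0005, 0, 0, 0, 0, 0, 0.001, 0, 0, 0, 0, 0, 0.0015, 0, 0, 0, 0, 0, 0.002, 0, 0, 0, 0, 0, 0.0025, 0, 0, 0, 0, 0, 0.003, 0, 0, 0, 0, 0, 0.003, 0, 0, 0, 0, 0, 0.003, 0, 0, 0, 0, 0, 0.003, 0, 0, 0, 0, 0, 0.003, 0, 0, 0, 0, 0]}}

```text
t: 23.05
tcp_pos: [0.5549, -0.0992, 0.0571]
tool_rot: [0.696, 0.718, 0.0, 0.0]
force: [0.7, -3.5, 5.8]
finger_gap: 0.206
gripper_force: 89.6
```

```bash
cat > pr.py <<'E'
from h import *
import sys
im=cv2.imread('pics/%s.png'%sys.argv[1]).mean(2)
for a,b,r in((247,258,(30,90)),(230,235,(116,144)),(270,275,(116,144))): print(a,r[0],im[r[0]:r[1]:2,a:b].mean(1).astype(int).tolist())
E
python3 chk.py w13; python3 pr.py w13
```

```text
t 23.1 p [ 0.5549 -0.0992  0.0572] yaw 91.83 F [ 0.5 -3.9  7.1] M [-0.47 -0.    0.03]
247 30 [196, 199, 203, 206, 209, 209, 201, 113, 108, 107, 107, 107, 107, 108, 107, 104, 102, 101, 102, 75, 92, 111, 165, 163, 161, 159, 157, 155, 153, 151]
230 116 [107, 107, 107, 105, 104, 104, 103, 104, 97, 72, 68, 98, 109, 109]
270 116 [146, 147, 147, 144, 144, 143, 128, 127, 106, 66, 69, 93, 100, 99]
```

{"api": "step_arm", "payload": {"commands": [0.0002, 0, 0, 0, 0, 0, 0.0004, 0, 0, 0, 0, 0, 0.0006, 0, 0, 0, 0, 0, 0.0008, 0, 0, 0, 0, 0, 0.001, 0, 0, 0, 0, 0, 0.0012, 0, 0, 0, 0, 0, 0.0012, 0, 0, 0, 0, 0, 0.0012, 0, 0, 0, 0, 0, 0.0012, 0, 0, 0, 0, 0, 0.0012, 0, 0, 0, 0, 0]}}

```text
t: 24.1
tcp_pos: [0.5549, -0.0982, 0.0572]
tool_rot: [0.696, 0.718, -0.0, 0.0]
force: [0.5, -4.2, 4.9]
finger_gap: 0.204
gripper_force: 89.6
```

```bash
python3 chk.py w14; python3 pr.py w14
```

```text
t 24.15 p [ 0.5549 -0.0982  0.0571] yaw 91.84 F [-0.3 -4.2  4.4] M [-0.55  0.02 -0.  ]
247 30 [196, 199, 202, 206, 208, 209, 207, 202, 128, 107, 107, 107, 107, 107, 108, 108, 104, 102, 100, 102, 87, 90, 107, 162, 161, 159, 157, 155, 153, 151]
230 116 [107, 107, 107, 107, 106, 103, 103, 103, 99, 93, 78, 101, 107, 109]
270 116 [147, 147, 144, 144, 145, 144, 128, 127, 105, 75, 70, 91, 100, 99]
```

{"api": "step_arm", "payload": {"commands": [0.0002, 0, 0, 0, 0, 0, 0.0004, 0, 0, 0, 0, 0, 0.0006, 0, 0, 0, 0, 0, 0.0008, 0, 0, 0, 0, 0, 0.0008, 0, 0, 0, 0, 0, 0.0008, 0, 0, 0, 0, 0, 0.0008, 0, 0, 0, 0, 0, 0.0008, 0, 0, 0, 0, 0, 0.0008, 0, 0, 0, 0, 0, 0.0008, 0, 0, 0, 0, 0]}}

```text
t: 25.15
tcp_pos: [0.5549, -0.0982, 0.0572]
tool_rot: [0.695, 0.719, -0.0, 0.001]
force: [-0.9, -5.9, 5.7]
finger_gap: 0.21
gripper_force: 89.7
```

```bash
python3 chk.py w15; python3 pr.py w15
```

```text
t 25.2 p [ 0.555  -0.0982  0.0572] yaw 91.86 F [-2.1 -6.3  5.9] M [-0.9   0.09  0.02]
247 30 [197, 200, 203, 206, 209, 210, 208, 205, 140, 107, 107, 107, 107, 108, 109, 108, 105, 103, 101, 102, 88, 81, 108, 163, 162, 159, 157, 155, 153, 151]
230 116 [106, 108, 107, 107, 107, 106, 103, 103, 98, 94, 78, 105, 108, 109]
270 116 [148, 146, 145, 145, 145, 134, 128, 125, 105, 74, 71, 93, 99, 101]
```

The wedge stopped with the force rising. A small extra nudge to confirm it has met.

{"api": "step_arm", "payload": {"commands": [0.0002, 0, 0, 0, 0, 0, 0.0004, 0, 0, 0, 0, 0, 0.0006, 0, 0, 0, 0, 0, 0.0007, 0, 0, 0, 0, 0, 0.0007, 0, 0, 0, 0, 0, 0.0007, 0, 0, 0, 0, 0, 0.0007, 0, 0, 0, 0, 0, 0.0007, 0, 0, 0, 0, 0, 0.0007, 0, 0, 0, 0, 0, 0.0007, 0, 0, 0, 0, 0]}}

```text
t: 26.2
tcp_pos: [0.555, -0.0981, 0.0573]
tool_rot: [0.695, 0.719, -0.001, 0.001]
force: [-1.8, -8.4, 4.9]
finger_gap: 0.209
gripper_force: 89.7
```

```bash
python3 chk.py w16; python3 pr.py w16
```

```text
t 26.25 p [ 0.555  -0.0981  0.0573] yaw 91.89 F [-1.4 -8.8  6.2] M [-1.21  0.16  0.04]
247 30 [196, 200, 203, 206, 209, 210, 208, 205, 139, 108, 108, 107, 107, 108, 108, 108, 106, 103, 101, 102, 93, 80, 103, 155, 162, 159, 158, 155, 153, 152]
230 116 [105, 107, 107, 107, 107, 107, 106, 104, 98, 92, 77, 105, 108, 108]
270 116 [145, 145, 144, 144, 135, 128, 126, 124, 105, 76, 71, 94, 99, 99]
```

Met: force rising, no motion. I'll relax and lift straight up.

{"api": "step_arm", "payload": {"commands": [-0.0006, 0, 0, 0, 0, 0, -0.0012, 0, -0.001, 0, 0, 0, -0.0012, 0, -0.003, 0, 0, 0, -0.0012, 0, -0.006, 0, 0, 0, -0.0012, 0, -0.01, 0, 0, 0, -0.0012, 0, -0.015, 0, 0, 0, -0.0012, 0, -0.021, 0, 0, 0, -0.0012, 0, -0.028, 0, 0, 0, -0.0012, 0, -0.034, 0, 0, 0, -0.0012, 0, -0.04, 0, 0, 0]}}

```text
t: 27.25
tcp_pos: [0.5542, -0.0969, 0.0972]
tool_rot: [0.696, 0.718, -0.0, -0.001]
force: [1.0, 1.0, -1.7]
finger_gap: 0.203
gripper_force: 88.7
```

```bash
python3 chk.py w17; python3 pr.py w17
```

```text
t 27.3 p [ 0.555  -0.0973  0.0982] yaw 91.85 F [ 0.6 -0.4 -0.8] M [-0.15 -0.04 -0.01]
247 30 [193, 197, 200, 203, 206, 208, 206, 204, 140, 108, 107, 106, 107, 108, 108, 108, 106, 103, 100, 102, 86, 107, 164, 163, 160, 158, 157, 155, 153, 151]
230 116 [113, 112, 112, 112, 112, 109, 108, 109, 105, 94, 75, 110, 108, 110]
270 116 [142, 144, 143, 141, 141, 141, 143, 143, 128, 78, 71, 91, 100, 99]
```

The clip rides on the wedge. I'll keep lifting, with the nose slightly up.

{"api": "step_arm", "payload": {"commands": [0, 0, -0.006, 0, 0, 0, 0, 0, -0.013, 0, 0, 0, 0, 0, -0.021, 0, 0.5, 0, 0, 0, -0.03, 0, 1.2, 0, 0, 0, -0.039, 0, 2, 0, 0, 0, -0.047, 0, 3, 0, 0, 0, -0.053, 0, 4, 0, 0, 0, -0.058, 0, 5, 0, 0, 0, -0.06, 0, 6, 0, 0, 0, -0.06, 0, 6, 0]}}

```text
t: 28.3
tcp_pos: [0.5548, -0.0984, 0.157]
tool_rot: [0.695, 0.717, 0.037, -0.038]
force: [0.4, -0.7, -1.3]
finger_gap: 0.207
gripper_force: 88.7
```

```bash
python3 chk.py w18; python3 pr.py w18; python3 - <<'E'
from h import *
s=manip.sense(); R=Rn.from_quat(s['tool_rot']); 
T=np.array([.5456,.248,.155]); print('tool shift',R.inv().apply(T-s['tcp_pos']).round(4))
Rt=Rn.from_euler('z',-6.85,degrees=True)*R; print('rotvec',np.degrees((R.inv()*Rt).as_rotvec()).round(2), s['q'])
E
```

```text
t 28.35 p [ 0.5545 -0.098   0.1567] yaw 91.79 F [-0.2  0.4 -1.2] M [-0.22  0.03 -0.04]
247 30 [187, 190, 193, 197, 200, 202, 200, 197, 142, 102, 102, 101, 102, 102, 102, 103, 100, 97, 95, 96, 83, 77, 96, 142, 154, 151, 149, 147, 145, 144]
230 116 [106, 106, 105, 106, 105, 104, 102, 101, 98, 88, 74, 102, 104, 105]
270 116 [124, 125, 125, 121, 121, 121, 123, 121, 86, 73, 70, 89, 97, 96]
tool shift [0.344  0.0019 0.038 ]
rotvec [-0.72  0.    6.81] [-0.4298325   0.50843429  1.61271268  0.10706305  1.06994946 -0.51479406]
```

{"api": "step_arm", "payload": {"commands": [0.002, 0, 0, 0, 0, 0, 0.006, 0, 0.001, 0, 0, 0.1, 0.011, 0, 0.001, 0, 0, 0.2, 0.018, 0, 0.002, 0, 0, 0.35, 0.026, 0, 0.003, -0.05, 0, 0.5, 0.036, 0, 0.004, -0.07, 0, 0.7, 0.048, 0, 0.005, -0.1, 0, 0.95, 0.062, 0, 0.007, -0.13, 0, 1.2, 0.078, 0, 0.009, -0.16, 0, 1.5, 0.095, 0, 0.01, -0.2, 0, 1.9]}}

```text
t: 29.35
tcp_pos: [0.5512, -0.0006, 0.1568]
tool_rot: [0.707, 0.706, 0.037, -0.037]
force: [-0.1, -0.4, -2.3]
finger_gap: 0.207
gripper_force: 88.7
```

{"api": "step_arm", "payload": {"commands": [0.018, 0, 0.002, 0, 0, 0.4, 0.036, -0.001, 0.004, 0, 0, 0.8, 0.054, -0.001, 0.006, -0.1, 0, 1.2, 0.072, -0.002, 0.008, -0.15, 0, 1.6, 0.09, -0.002, 0.01, -0.2, 0, 2, 0.108, -0.003, 0.012, -0.25, 0, 2.4, 0.126, -0.003, 0.014, -0.3, 0, 2.8, 0.144, -0.004, 0.016, -0.33, 0, 3.2, 0.162, -0.004, 0.018, -0.36, 0, 3.5, 0.18, -0.005, 0.019, -0.4, 0, 3.8]}}

```text
t: 30.35
tcp_pos: [0.546, 0.1806, 0.1567]
tool_rot: [0.73, 0.682, 0.038, -0.036]
force: [-0.2, 0.7, -1.6]
finger_gap: 0.206
gripper_force: 88.7
```

{"api": "step_arm", "payload": {"commands": [0.017, -0.001, 0.002, 0, 0, 0.3, 0.032, -0.002, 0.003, 0, 0, 0.5, 0.044, -0.003, 0.005, 0, 0, 0.7, 0.053, -0.004, 0.006, -0.1, 0, 0.9, 0.06, -0.004, 0.006, -0.1, 0, 1.1, 0.065, -0.005, 0.007, -0.1, 0, 1.1, 0.068, -0.005, 0.007, -0.1, 0, 1.1, 0.069, -0.005, 0.007, -0.1, 0, 1.1, 0.069, -0.005, 0.007, -0.1, 0, 1.1, 0.069, -0.005, 0.007, -0.1, 0, 1.1]}}

```text
t: 31.35
tcp_pos: [0.5466, 0.248, 0.157]
tool_rot: [0.736, 0.674, 0.038, -0.035]
force: [-0.2, 0.3, -1.5]
finger_gap: 0.206
gripper_force: 88.7
```

```bash
python3 chk.py w19; python3 pr.py w19; python3 - <<'E'
from h import *
s=manip.sense(); R=Rn.from_quat(s['tool_rot']); 
x=R.as_matrix()[:,0]; print('x axis',x)
Rt=Rn.from_matrix(np.array([[np.cos(a),np.sin(a),0],[np.sin(a),-np.cos(a),0],[0,0,-1]]).T) if (a:=np.arctan2(x[1],x[0])) else 0
print('rotvec to level',np.degrees((R.inv()*Rt).as_rotvec()).round(2)); print('shift x,y,z of down .11', R.inv().apply(np.array([.5456,.248,.04])-s['tcp_pos']).round(4))
# tray corners in wrist view: grey mask
c=load('w19')
for n,dx,dy in [('c',0,0)]: print(proj(c,[.551,.310,.004]))
t=snap('top','t19'); c=load('t19')
E
```

```text
t 31.4 p [0.5467 0.248  0.1571] yaw 84.96 F [-0.2 -0.3 -2.2] M [-0.23  0.02  0.04]
247 30 [178, 180, 184, 187, 190, 192, 190, 188, 135, 97, 96, 96, 96, 98, 96, 97, 94, 92, 90, 91, 79, 72, 91, 115, 146, 144, 142, 140, 138, 136]
230 116 [98, 98, 99, 98, 98, 97, 96, 94, 91, 82, 70, 97, 100, 101]
270 116 [106, 103, 99, 99, 98, 98, 83, 83, 78, 68, 66, 89, 92, 90]
x axis [0.08735527 0.99069165 0.10439877]
rotvec to level [-0.02 -5.99  0.  ]
shift x,y,z of down .11 [-0.0123 -0.001   0.1164]
[[250.94659364 130.84376744]]
```

{"api": "step_arm", "payload": {"commands": [-0.0006, 0, 0.006, 0, 0, 0, -0.0017, 0, 0.016, 0, -0.5, 0, -0.003, 0, 0.029, 0, -1, 0, -0.0047, -0.001, 0.045, 0, -2, 0, -0.0064, -0.001, 0.061, 0, -3, 0, -0.008, -0.001, 0.077, 0, -4, 0, -0.0098, -0.001, 0.093, 0, -5, 0, -0.0113, -0.001, 0.107, 0, -5.5, 0, -0.0123, -0.001, 0.117, 0, -6, 0, -0.0128, -0.001, 0.122, 0, -6, 0]}}

```text
t: 32.45
tcp_pos: [0.545, 0.2486, 0.033]
tool_rot: [0.737, 0.676, -0.001, -0.0]
force: [0.2, -1.1, -1.4]
finger_gap: 0.205
gripper_force: 88.7
```

{"api": "step_arm", "payload": {"commands": [0, 0, 0.004, 0, 0, 0, 0, 0, 0.008, 0, 0, 0, 0, 0, 0.012, 0, 0, 0, 0, 0, 0.016, 0, 0, 0, 0, 0, 0.02, 0, 0, 0, 0, 0, 0.024, 0, 0, 0, 0, 0, 0.027, 0, 0, 0, 0, 0, 0.03, 0, 0, 0, 0, 0, 0.032, 0, 0, 0, 0, 0, 0.032, 0, 0, 0]}}

```text
t: 33.45
tcp_pos: [0.5453, 0.2485, 0.0021]
tool_rot: [0.737, 0.676, -0.0, -0.0]
force: [-0.5, 0.3, -1.7]
finger_gap: 0.21
gripper_force: 88.7
```

```bash
python3 chk.py w20; python3 pr.py w20
```

```text
t 33.5 p [0.5454 0.2485 0.0023] yaw 85.0 F [ 1.1  0.3 -2.2] M [-0.1   0.02 -0.01]
247 30 [199, 202, 206, 209, 212, 214, 212, 210, 150, 111, 111, 110, 110, 111, 111, 111, 109, 105, 104, 105, 92, 87, 138, 140, 165, 163, 161, 159, 157, 155]
230 116 [105, 108, 110, 109, 111, 111, 111, 111, 107, 95, 78, 111, 108, 115]
270 116 [127, 126, 125, 127, 126, 128, 126, 121, 109, 81, 73, 106, 102, 101]
```

Underside is at about 18 mm. I'll go down to the tray floor at about 4 mm.

{"api": "step_arm", "payload": {"commands": [0, 0, 0.002, 0, 0, 0, 0, 0, 0.004, 0, 0, 0, 0, 0, 0.006, 0, 0, 0, 0, 0, 0.008, 0, 0, 0, 0, 0, 0.0095, 0, 0, 0, 0, 0, 0.011, 0, 0, 0, 0, 0, 0.012, 0, 0, 0, 0, 0, 0.013, 0, 0, 0, 0, 0, 0.0135, 0, 0, 0, 0, 0, 0.0135, 0, 0, 0]}}

```text
t: 34.5
tcp_pos: [0.5456, 0.2486, -0.0111]
tool_rot: [0.737, 0.676, -0.0, -0.0]
force: [0.4, 0.2, -1.0]
finger_gap: 0.208
gripper_force: 88.8
```

```bash
python3 chk.py w21; python3 pr.py w21
```

```text
t 34.55 p [ 0.5456  0.2485 -0.0111] yaw 84.99 F [ 1.   0.  -0.4] M [-0.01 -0.03 -0.04]
247 30 [204, 208, 212, 214, 217, 219, 212, 121, 113, 113, 112, 114, 114, 114, 114, 112, 109, 107, 107, 105, 71, 105, 105, 104, 108, 161, 165, 163, 161, 159]
230 116 [95, 103, 106, 106, 108, 108, 118, 116, 109, 84, 79, 113, 114, 118]
270 116 [131, 131, 131, 130, 133, 132, 128, 110, 95, 79, 81, 110, 104, 105]
```

{"api": "step_arm", "payload": {"commands": [0, 0, 0.0004, 0, 0, 0, 0, 0, 0.0008, 0, 0, 0, 0, 0, 0.0012, 0, 0, 0, 0, 0, 0.0016, 0, 0, 0, 0, 0, 0.0016, 0, 0, 0, 0, 0, 0.0016, 0, 0, 0, 0, 0, 0.0016, 0, 0, 0, 0, 0, 0.0016, 0, 0, 0, 0, 0, 0.0016, 0, 0, 0, 0, 0, 0.0016, 0, 0, 0]}}

```text
t: 35.55
tcp_pos: [0.5456, 0.2485, -0.0125]
tool_rot: [0.737, 0.676, -0.0, -0.0]
force: [-0.9, -0.2, 3.4]
finger_gap: 0.208
gripper_force: 89.3
```

Touching the floor. Release, then go up.

{"api": "step_arm", "payload": {"commands": [0, 0, -0.0006, 0, 0, 0, 0, 0, -0.0006, 0, 0, 0, 0, 0, -0.0006, 0, 0, 0, 0, 0, -0.0006, 0, 0, 0, 0, 0, -0.0006, 0, 0, 0, 0, 0, -0.0006, 0, 0, 0, 0, 0, -0.0006, 0, 0, 0, 0, 0, -0.0006, 0, 0, 0, 0, 0, -0.0006, 0, 0, 0, 0, 0, -0.0006, 0, 0, 0], "jaw": 50}}

```text
t: 36.55
tcp_pos: [0.5455, 0.2485, -0.0121]
tool_rot: [0.737, 0.676, -0.0, -0.0]
force: [-0.9, 0.3, -0.9]
finger_gap: 0.5
gripper_force: 0.0
```

{"api": "step_arm", "payload": {"commands": [0, 0, -0.005, 0, 0, 0, 0, 0, -0.015, 0, 0, 0, 0, 0, -0.03, 0, 0, 0, 0, 0, -0.055, 0, 0, 0, 0, 0, -0.08, 0, 0, 0, 0, 0, -0.105, 0, 0, 0, 0, 0, -0.13, 0, 0, 0, 0, 0, -0.15, 0, 0, 0, 0, 0, -0.165, 0, 0, 0, 0, 0, -0.17, 0, 0, 0]}}

```text
t: 37.55
tcp_pos: [0.5469, 0.2489, 0.1614]
tool_rot: [0.737, 0.676, 0.002, 0.001]
force: [0.8, -0.1, 0.4]
finger_gap: 0.502
gripper_force: 0.0
```

{"api": "step_arm", "payload": {"commands": [-0.01, 0, 0, 0, 0, 0, -0.03, 0, 0, 0, 0, 0, -0.06, 0, 0, 0, 0, 0, -0.09, 0, 0, 0, 0, 0, -0.11, 0, 0, 0, 0, 0, -0.12, 0, 0, 0, 0, 0, -0.12, 0, 0, 0, 0, 0, -0.12, 0, 0, 0, 0, 0, -0.12, 0, 0, 0, 0, 0, -0.12, 0, 0, 0, 0, 0]}}

```text
t: 38.55
tcp_pos: [0.5351, 0.1299, 0.1578]
tool_rot: [0.737, 0.676, -0.0, -0.0]
force: [0.5, 0.0, -0.2]
finger_gap: 0.496
gripper_force: 0.0
```

```bash
python3 - <<'E'
from h import *
w=snap('wrist','w22')['pixels']; s=snap('scene','s22'); s0=cv2.imread('pics/scene.png').astype(int)
print(manip.sense()['tcp_pos'],manip.sense()['force'],manip.sense()['finger_gap'])
# where does the scene differ from start (table-level objects)?
d=np.abs(s['pixels'].astype(int)-s0).max(2)>40
for n,(x0,y0,x1,y1) in dict(mug=(158,232,198,282),tape=(212,258,258,302),offcut=(270,255,300,302),red=(160,183,188,207)).items(): print(n,d[y0:y1,x0:x1].mean().round(3))
c=load('s22'); a=np.radians(85);D=np.array([np.cos(a),np.sin(a),0]);N=np.array([-D[1],D[0],0]);C=np.array([.5456,.2485,0])+D*.0204
for n,x,z in(('tail',-37,36),('mid',0,36),('ferr',34,30),('clip',70,28),('tip',118,5)):
    u=proj(c,C+D*x/1000+[0,0,z/1000])[0]; q=u.astype(int); print(n,u.round(0),s['pixels'][q[1]-1:q[1]+2,q[0]-1:q[0]+2].reshape(-1,3).mean(0).astype(int), d[q[1],q[0]])
# blob of changed pixels in tray
t=np.zeros_like(d);t[175:250,295:410]=d[175:250,295:410]; n,l,st,ce=cv2.connectedComponentsWithStats(t.astype(np.uint8)); print([(r[:5].tolist()) for r in st[1:] if r[4]>15])
P=s['pixels'][175:250,295:410]; hsv=cv2.cvtColor(P,cv2.COLOR_BGR2HSV); br=(hsv[...,1]>110); dk=(P.max(2)<70)
for r in range(15,50,1): print(''.join('B' if br[r,k] else '#' if dk[r,k] else 'W' if P[r,k].min()>140 else '.' for k in range(5,112)))
E
```

```text
[0.53508171 0.12971057 0.15787783] [-0.3235717   0.89806933 -0.50381101] 0.500698635748933
mug 0.0
tape 0.0
offcut 0.0
red 0.0
tail [323. 199.] [109 109 107] False
mid [338. 202.] [ 66  95 138] True
ferr [351. 205.] [ 65  94 135] True
clip [365. 209.] [80 78 76] False
tip [383. 217.] [105 106 104] False
[[320, 197, 65, 26, 582]]
...........................................................###################.............................
..............................................................#####################........................
..................................................................######################...................
........................................................................#####################..............
.............................................................................#####################.........
..................................................................................#####################....
.......................................................................................################....
.............
[... 2310 characters left out ...]
......######.......#######.................##.......
...................................................................##............####.............##.......
...................................................................#.............................###.......
..................................................................##.............................###.......
...#..............................................................##.............................###.......
...######........................................................................................###.......
...##########.....................................................................................##.......
```

```bash
python3 -c "
from station import manip
print(manip.sign_off())"
```

```text
the job is handed in; nothing more can be done
None
```

The job is handed in at about 39 s: the clip is off the axle, and by my image checks it and the wedge lie in the grey tray with the clip still on the blade. The push read about 9 N at most, and the mug, tape roll, offcut and red look-alike did not move.

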